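Build the ring-truing stack on the jeweller's bench

ROBOT

A 6-joint arm with a two-finger parallel gripper is mounted at the origin on the work surface. World frame = base frame: x ahead of the robot, y to its left, z up, the work surface at z = 0. Lengths are in m, angles in rad, forces in N, time in s.
With the tool pointing down it reaches from about 0.4 to 0.825 m from the base axis. Payload 7 kg.
Tool frame: the origin (TCP) lies on the centre line of the jaws, within the pads' length; the fingertips stand 22 mm ahead of it and the grasp point (between the pads) lies 3 mm ahead of it; z points along the fingers, y is the line along which they close (so a half turn about z gives the same grasp; the last joint's range is limited). The gripper opens to 88 mm and grips with 3 to 60 N. Pads are 19 mm wide; open, the fingers measure 130 mm over their backs; the gripper's body (78 mm by 193 mm) begins 47 mm behind the grasp point.
Start: joints at [-0.817, 0.359, 0.012, 0, -1.224, -0.288], TCP at [0.303, -0.603, 0.249] pointing down, gripper open.
Joint ranges: [-3.07, 3.07], [-1.43, 2.12], [-1.02, 1.25], [-3.03, 1.67], [-3.05, -0], [-3.03, 3.03]. Speed limits (rad/s): [2.39, 2.39, 3.01, 3.14, 3.14, 3.14].

INTERFACE

Orientations are given as [roll, pitch, yaw] about the fixed x, y, z axes, in that order (R = Rz(yaw) Ry(pitch) Rx(roll)).
In Python, from station import monitor, viewer, order gives the robot as it stands. The module is installed in compiled form; this text tells all that it offers.
- The arm moves only by the tool servo_tool, never from a script. Its argument "targets" is a list of rows, each an object with "angular": the turn, a rotation vector about the tool's x, y, z in degrees, a list of three; "xyz": the shift along the tool's x, y, z in cm, a list of three; "claw": the finger opening in cm, from 0 to 8.76. A call has 1 to 20 rows; each row shifts and turns the commanded pose from where the row before left it, along the tool's axes as they then stand; what a row does not reach is not made up. A row lasts 1/10 s, in which the tool goes at most 50 mm and 8.59 degrees, less where a joint would pass 70% of its speed; a pose out of reach is approached as far as the arm can. A call is refused whole if a number of a shift passes 5 or a number of a turn 8.59, either way. A call with a gripper value outside its range is refused whole. The fingers move at their own pace and stop on an object; "force" is the grip in N (left out, the last holds). Time passes only in rows, so rows that do not move let the fingers close. It gives the time, the measured TCP pose, the force, the opening and the grip force at its end, in the units of the state.
- monitor.get_state(): the state, without advancing time (a new reading comes with each control period).
- viewer.grab_frame(name): name is "side" or "top"; returns a dict with "color" (420x560x3 uint8, blue, green, red), "fovy" (degrees; the focal length in pixels is half the picture's height over the tangent of half this angle, whatever the lens; pixels are square), "cx", "cy" (the principal point, pixels), "R" (3x3) and "t" (3): a world point X has camera coordinates R X + t. Camera axes: x right, y down, z forward; pixel columns grow to the right and rows downward; lengths in m; the calibration is good to about 2 mm. A picture is of the moment at which its call begins. There is no depth.
- order.job_done(): hands the job in; it is judged then, once.
The state is a dict: "t": time; "q": joint angles; "qd": joint speeds; "joint_efforts": joint torques, N m; "eef_pos": TCP position; "ee_rot": TCP orientation; "force": force on the tool from outside, world axes, zero at the start; "moment": the same for the moment, N m; "width": finger opening in m; "gripper_force": force on a finger pad.
Only numpy, scipy, OpenCV 4.12 (cv2) and the standard library are available. Lean on these libraries where they do the work, as an engineer would, in place of code of your own. Each camera call takes 0.05 s, during which the arm holds its last target. There are 200 camera calls.

TASK

Build up the ring-truing stack on the low wooden stand, each thing centred on the one below: first the black rubber pad, then the flat steel block, both lying lengthwise along the stand, then the round die with its hollow upward. Lay the wide silver ring flat down in the die's hollow, and last stand the plain steel pusher upright on top of the ring. Leave the two slim rings where they lie.

Things in the scene. Friction and masses are not known exactly. Their poses are not given: they have to be found in the camera images.
- stand_top (a point): Centre of the top face of the low light-wood stand, a plain rectangular slab fixed to the bench, 130 (its x) by 100 (its y) by 16 mm high; the point lies 16 mm above the bench. Its x axis runs along its long side, z up. It is the place where the stack is built.
- pad_center (a point): Centre of the loose black rubber pad, a rectangular slab 92 (its x) by 60 (its y) by 24 mm high, 0.15 kg; the point is half-way up. x along its long side, z up.
- block_center (a point): Centre of the loose bright steel bench block, a rectangular slab 76 (its x) by 52 (its y) by 20 mm high, about 0.6 kg; the point is half-way up. x along its long side, z up.
- die_center (a point): Centre of the loose dark steel die, a round block 50 mm in diameter and 26 mm high, 0.3 kg, standing with a flat-floored round hollow in its top: hollow 36 mm in diameter, 6 mm deep (its floor 20 mm above the die's underside). The point is half-way up on the axis; z up along the axis.
- ring_center (a point): Centre of the wide silver ring, the largest of three rings: 26 mm outside, 20 mm inside diameter, 12 mm high, 20 g, lying with its axis upright; the point is on the axis, half-way up (in the empty bore). z is the axis. It goes into the die's hollow, from which it then stands out 6 mm.
- pusher_center (a point): Centre of the pusher, a solid bright steel cylinder standing on end, 30 mm in diameter and 44 mm high, 0.24 kg; the point is half-way up. z is its axis. Either end is flat and serves as foot.
- slim_a_center (a point): Centre of a slim silver ring, 20 mm outside, 16 mm inside, 4 mm high, lying flat; not part of the job, leave it where it lies. z is its axis.
- slim_b_center (a point): Centre of a second slim silver ring, just like the first (20 mm outside, 4 mm high), lying flat; not part of the job, leave it where it lies. z is its axis.
There are look-alikes about, which are no part of the job. What is shaped like the part that bears block_center but turquoise or yellow is not meant.

How it is judged:
By the outcome, as a careful person would: the job done as asked, in the order asked, and still so for the second after the job is handed in, with the robot touching nothing.
It also fails if it takes over 136 s, if anything falls off the work surface, if the arm or the gripper's body presses on something with over 40 N, if the wrist force passes 120 N, or if a joint passes its speed limit or range.

## Working session

There is one attempt and no reset: what is moved stays moved. The work goes in short steps, Python scripts to look and compute and a tool call to move; the robot and the scene stay as the last step left them, time stands still between calls to the robot, and variables do not carry over. Pictures are saved under pics/ and viewed, at most 14 in all, crops included, and the job is handed in when it is done.

Besides the shell and the picture viewer there is one more tool, called as name(argument=value, ...) on one line, values as JSON. servo_tool: Moves the arm, as the interface text tells. Its arguments: {"type":"object","properties":{"targets":{"type":"array"},"force":{"type":"number"}},"required":["targets"]}

```bash
mkdir -p pics
cat > h.py <<'E'
import numpy as np, cv2
from station import monitor, viewer, order
def grab(name, fn=None):
    f=viewer.grab_frame(name); 
    if fn: cv2.imwrite('pics/'+fn, f['color'])
    np.savez('last_'+name+'.npz', **{k:np.array(v) for k,v in f.items()})
    return f
def load(name): return dict(np.load('last_'+name+'.npz'))
def foc(f): return f['color'].shape[0]/2/np.tan(np.radians(float(f['fovy']))/2)
def ray(f,u,v):
    R=np.array(f['R']);t=np.array(f['t']);F=foc(f)
    d=R.T@np.array([(u-f['cx'])/F,(v-f['cy'])/F,1]); return -R.T@t,d
def atz(f,u,v,z):
    o,d=ray(f,u,v); return o+d*(z-o[2])/d[2]
def proj(f,X):
    c=np.array(f['R'])@np.array(X)+np.array(f['t']); F=foc(f)
    return np.array([f['cx']+F*c[0]/c[2], f['cy']+F*c[1]/c[2]])
E
python3 - <<'E'
from h import *
for n in('top','side'):
    f=grab(n,n+'0.png'); print(n,f['fovy'],f['cx'],f['cy'],-np.array(f['R']).T@f['t'],np.round(f['R'],3).tolist())
s=monitor.get_state(); print(s)
E
```

```text
top 57.18613746635587 275.4418916587796 215.38016482721451 [0.45799536 0.04041901 0.88470158] [[0.024, -0.999, 0.037], [-0.997, -0.026, -0.068], [0.069, -0.035, -0.997]]
side 43.59720271609205 286.8102848124391 204.3291842308574 [0.38347032 0.93190646 1.14815291] [[-0.994, -0.11, 0.002], [-0.086, 0.763, -0.641], [0.068, -0.637, -0.768]]
{'t': 0.1, 'q': array([-8.16904491e-01,  3.59304513e-01,  1.11735828e-02, -3.25680336e-04,
       -1.22408285e+00, -2.88094122e-01]), 'qd': array([-0.00091863, -0.00084568,  0.00173495,  0.0005289 ,  0.00167133,
       -0.00110454]), 'joint_efforts': array([-1.32391517e-03, -5.84164917e+01,  2.93753725e+01,  7.01560959e+00,
        1.01236906e-02, -5.28119756e-05]), 'eef_pos': array([ 0.30297398, -0.60274586,  0.24773026]), 'ee_rot': array([ 3.14014662e+00, -1.09212920e-04, -2.67590575e+00]), 'force': array([-0.37429668,  0.35702651,  0.02450344]), 'moment': array([-0.03691398,  0.00252951,  0.03728408]), 'gripper_force': 0.0, 'width': 0.08747709046893455}
```

View pics/top0.png

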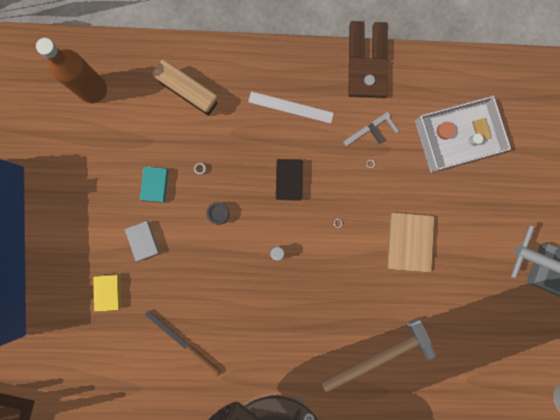

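View pics/side0.png

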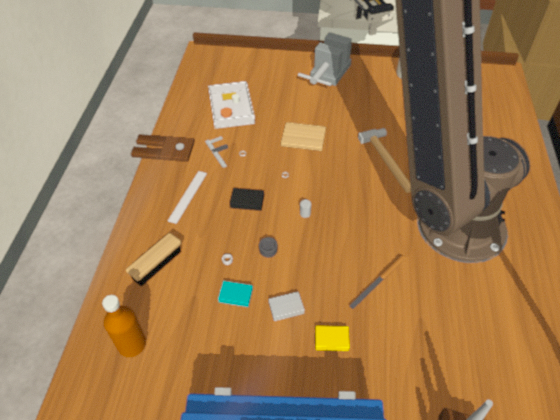

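The stand is at (411,242), the pad at (289,180), the die at (218,213), the wide ring at (200,169) and the pusher at (277,254). The slim rings are at (370,164) and (337,223).
Candidates for the block are grey (142,241), turquoise (153,185) and yellow (106,292); I choose the grey one. For the ring, the candidates are (200,169), (370,164) and (337,223); I choose the largest, at (200,169). I'll check both in one crop and fit the outlines.

```bash
cat > fit.py <<'E'
from h import *
from scipy.optimize import minimize
def box(x,y,yaw,l,w,z0,z1):
    c,s=np.cos(yaw),np.sin(yaw)
    return [[x+c*a-s*b,y+s*a+c*b,z] for a in(-l/2,l/2) for b in(-w/2,w/2) for z in(z0,z1)]
def cyl(x,y,d,z0,z1):
    return [[x+d/2*np.cos(a),y+d/2*np.sin(a),z] for a in np.linspace(0,2*np.pi,40)[:-1] for z in(z0,z1)]
def hullmask(f,P,off,shape,S):
    p=np.array([proj(f,q) for q in P]); p=((p-off+0.5)*S-0.5)
    h=cv2.convexHull(p.astype(np.float32))
    m=np.zeros(shape,np.uint8); cv2.fillConvexPoly(m,np.round(h*16).astype(np.int32),255,cv2.LINE_AA,4); return m
def fit(f,model,p0,S=6,pad=14,bgfix=True):
    pr=np.array([proj(f,q) for q in model(p0)]); lo=np.floor(pr.min(0)-pad).astype(int); hi=np.ceil(pr.max(0)+pad).astype(int)
    im=cv2.resize(f['color'][lo[1]:hi[1],lo[0]:hi[0]],None,fx=S,fy=S,interpolation=cv2.INTER_CUBIC)
    m0=hullmask(f,model(p0),lo,im.shape[:2],S)>127
    k=np.ones((S*5,S*5),np.uint8)
    gm=np.full(im.shape[:2],cv2.GC_BGD,np.uint8)
    gm[cv2.dilate(m0.astype(np.uint8),np.ones((S*14+1,)*2,np.uint8))>0]=cv2.GC_PR_BGD
    gm[m0]=cv2.GC_PR_FGD
    cv2.grabCut(im,gm,None,np.zeros((1,65)),np.zeros((1,65)),6,cv2.GC_INIT_WITH_MASK)
    g=((gm==1)|(gm==3)).astype(np.uint8)
    cs,_=cv2.findContours(g,cv2.RETR_EXTERNAL,cv2.CHAIN_APPROX_NONE)
    g[:]=0; cv2.drawContours(g,[max(cs,key=cv2.contourArea)],-1,255,-1)
    cost=lambda p:1-np.minimum(hullmask(f,model(p),lo,g.shape,S),g).sum()/np.maximum(hullmask(f,model(p),lo,g.shape,S),g).sum(dtype=float)
    st=np.array([.006,.006,.15][:len(p0)]); best=None
    for sg in(1,-1):
        sim=np.vstack([p0]+[np.array(p0)+sg*st*e for e in np.eye(len(p0))])
        r=minimize(cost,p0,method='Nelder-Mead',options=dict(initial_simplex=sim,xatol=1e-4,fatol=1e-4,maxiter=120))
        if best is None or r.fun<best.fun: best=r
    c=im.copy(); cv2.drawContours(c,cv2.findContours(g,0,1)[0],-1,(0,255,0),1)
    cv2.drawContours(c,cv2.findContours((hullmask(f,model(best.x),lo,g.shape,S)>127).astype(np.uint8),0,1)[0],-1,(0,0,255),1)
    return best.x,best.fun,c
M=dict(stand=lambda p:box(*p,.130,.100,0,.016),pad=lambda p:box(*p,.092,.06,0,.024),block=lambda p:box(*p,.076,.052,0,.02),
 die=lambda p:cyl(*p,.05,0,.026),ring=lambda p:cyl(*p,.026,0,.012),pusher=lambda p:cyl(*p,.03,0,.044))
H=dict(stand=.008,pad=.012,block=.01,die=.013,ring=.006,pusher=.022)
E
python3 - <<'E'
from fit import *
px=dict(top=dict(stand=(411,242),pad=(289,180),block=(142,241),die=(218,213),ring=(200,169),pusher=(277,254)),
 side=dict(stand=(304,136),pad=(247,199),block=(286,306),die=(268,246),ring=(227,260),pusher=(305,209)))
yaw=dict(stand=0,pad=0,block=.3)
tiles=[]
for v in('top','side'):
    f=load(v)
    for n in M:
        p0=list(atz(f,*px[v][n],H[n])[:2])+([yaw[n]] if n in yaw else [])
        b=min((fit(f,M[n],p0[:2]+[p0[2]+d] if n in yaw else p0) for d in ((0,1.57) if n in yaw else (0,))),key=lambda r:r[1])
        print(v,n,np.round(b[0],4),round(b[1],3)); t=np.zeros((200,260,3),np.uint8);s=min(200/b[2].shape[0],260/b[2].shape[1]);r=cv2.resize(b[2],None,fx=s,fy=s)[:200,:260];t[:r.shape[0],:r.shape[1]]=r; tiles.append(t)
for v,n,u in(('top','slim_a',(370,163.5)),('top','slim_b',(337.5,223.5)),('top','turq',(153,185)),('top','yellow',(106,292))): print(n,np.round(atz(load(v),*u,.002),3))
cv2.imwrite('pics/fits.png',cv2.resize(np.vstack([np.hstack(tiles[i:i+3]) for i in(0,3,6,9)]),(585,600)))
f=load('top'); cv2.imwrite('pics/crop.png',cv2.resize(f['color'][150:320,90:310],None,fx=3.5,fy=3.5,interpolation=cv2.INTER_CUBIC))
E
```

```text
top stand [ 0.4663 -0.3023 -0.0571] 0.034
top pad [ 0.6024 -0.0193  0.0013] 0.026
top block [0.4542 0.3074 0.378 ] 0.024
top die [0.5207 0.1404] 0.046
top ring [0.6225 0.1857] 0.35
top pusher [0.4336 0.0053] 0.108
side stand [ 0.4646 -0.3021 -0.0532] 0.033
side pad [ 0.6002 -0.0196  0.006 ] 0.022
side block [0.4515 0.307  0.3905] 0.052
side die [0.5189 0.1391] 0.087
side ring [0.6195 0.1875] 0.234
side pusher [0.4318 0.0067] 0.134
slim_a [ 0.647 -0.209  0.002]
slim_b [ 0.504 -0.135  0.002]
turq [0.581 0.29  0.002]
yellow [0.338 0.383 0.002]
```

View pics/crop.png

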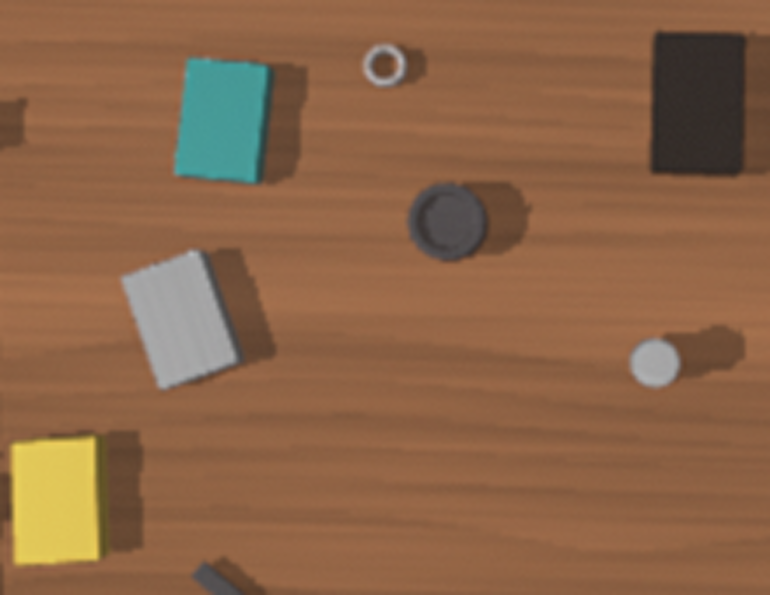

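View pics/fits.png

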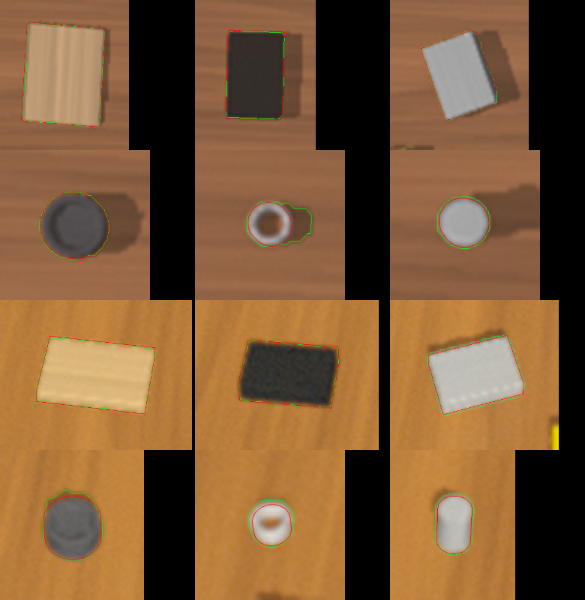

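The crop shows the grey block at crop (180,320), between turquoise (225,120) and yellow (57,500). The wide ring is at (384,65) and the die, hollow up, at (447,221). The outline fits agree within 3 mm across both views. I'll start with the pad.

```bash
cat > plan.py <<'E'
import sys
from h import *
from scipy.spatial.transform import Rotation as Ro
def plan(x,y,z,yaw,s=None):
    s=s or monitor.get_state(); R0=Ro.from_euler('xyz',s['ee_rot']); R1=Ro.from_euler('xyz',[np.pi,0,yaw])
    print('turn deg',np.round(np.degrees((R0.inv()*R1).as_rotvec()),2),'then xyz cm',np.round(R1.inv().apply(np.array([x,y,z])-s['eef_pos'])*100,2),'t',s['t'],'w',round(s['width'],4),'F',np.round(s['force'],1))
if __name__=='__main__': plan(*map(float,sys.argv[1:5]))
E
python3 plan.py 0.6013 -0.0195 0.10 -3.1376
```

```text
turn deg [ 0.08 -0.03 26.45] then xyz cm [-30.07  58.21  14.77] t 0.1 w 0.0875 F [-0.4  0.4  0. ]
```

servo_tool(targets=[{"angular": [0, 0, 6.6], "xyz": [0, 0, 0], "claw": 8.76}, {"angular": [0, 0, 6.6], "xyz": [0, 0, 0], "claw": 8.76}, {"angular": [0, 0, 6.6], "xyz": [0, 0, 0], "claw": 8.76}, {"angular": [0, 0, 6.6], "xyz": [0, 0, 0], "claw": 8.76}, {"angular": [0, 0, 0], "xyz": [-2.15, 4.15, 0.8], "claw": 8.76}, {"angular": [0, 0, 0], "xyz": [-2.15, 4.15, 0.8], "claw": 8.76}, {"angular": [0, 0, 0], "xyz": [-2.15, 4.15, 0.8], "claw": 8.76}, {"angular": [0, 0, 0], "xyz": [-2.15, 4.15, 0.8], "claw": 8.76}, {"angular": [0, 0, 0], "xyz": [-2.15, 4.15, 0.8], "claw": 8.76}, {"angular": [0, 0, 0], "xyz": [-2.15, 4.15, 0.8], "claw": 8.76}, {"angular": [0, 0, 0], "xyz": [-2.15, 4.15, 0.8], "claw": 8.76}, {"angular": [0, 0, 0], "xyz": [-2.15, 4.15, 0.8], "claw": 8.76}, {"angular": [0, 0, 0], "xyz": [-2.15, 4.15, 0.8], "claw": 8.76}, {"angular": [0, 0, 0], "xyz": [-2.15, 4.15, 0.8], "claw": 8.76}, {"angular": [0, 0, 0], "xyz": [-2.15, 4.15, 0.8], "claw": 8.76}, {"angular": [0, 0, 0], "xyz": [-2.15, 4.15, 0.8], "claw": 8.76}, {"angular": [0, 0, 0], "xyz": [-2.15, 4.15, 0.8], "claw": 8.76}, {"angular": [0, 0, 0], "xyz": [-2.15, 4.15, 0.8], "claw": 8.76}, {"angular": [0, 0, 0], "xyz": [0, 0, 0], "claw": 8.76}, {"angular": [0, 0, 0], "xyz": [0, 0, 0], "claw": 8.76}])

```text
t: 2.1
eef_pos: [0.601, -0.0195, 0.1356]
ee_rot: [-3.141, -0.002, -3.134]
force: [-1.6, 0.3, 0.0]
width: 0.0873
gripper_force: 0.0
```

```bash
python3 plan.py 0.6013 -0.0195 0.030 -3.1376
```

```text
turn deg [-0.02 -0.1   0.18] then xyz cm [-0.03  0.   10.56] t 2.1 w 0.0873 F [-1.6  0.3  0. ]
```

servo_tool(targets=[{"angular": [0, 0, 0.2], "xyz": [0, 0, 3.5], "claw": 8.76}, {"angular": [0, 0, 0], "xyz": [0, 0, 3.5], "claw": 8.76}, {"angular": [0, 0, 0], "xyz": [0, 0, 2.5], "claw": 8.76}, {"angular": [0, 0, 0], "xyz": [0, 0, 1.2], "claw": 8.76}, {"angular": [0, 0, 0], "xyz": [0, 0, 0], "claw": 8.0}, {"angular": [0, 0, 0], "xyz": [0, 0, 0], "claw": 7.0}, {"angular": [0, 0, 0], "xyz": [0, 0, 0], "claw": 6.5}, {"angular": [0, 0, 0], "xyz": [0, 0, 0], "claw": 5.5}, {"angular": [0, 0, 0], "xyz": [0, 0, 0], "claw": 5.0}, {"angular": [0, 0, 0], "xyz": [0, 0, 0], "claw": 5.0}, {"angular": [0, 0, 0], "xyz": [0, 0, 0], "claw": 5.0}], force=25)

```text
t: 3.2
eef_pos: [0.602, -0.0203, 0.0309]
ee_rot: [3.141, 0.002, -3.14]
force: [-1.9, 0.1, 6.8]
width: 0.06
gripper_force: 25.0
```

servo_tool(targets=[{"angular": [0, 0, 0], "xyz": [0, 0, -1], "claw": 5.0}, {"angular": [0, 0, 0], "xyz": [0, 0, -3], "claw": 5.0}, {"angular": [0, 0, 0], "xyz": [0, 0, -4], "claw": 5.0}, {"angular": [0, 0, 0], "xyz": [0, 0, -3], "claw": 5.0}, {"angular": [0, 0, 0], "xyz": [0, 0, 0], "claw": 5.0}, {"angular": [0, 0, 0], "xyz": [0, 0, 0], "claw": 5.0}])

```text
t: 3.8
eef_pos: [0.6012, -0.0204, 0.1406]
ee_rot: [3.141, 0.002, -3.14]
force: [-0.4, 0.3, -1.6]
width: 0.0599
gripper_force: 25.0
```

```bash
python3 plan.py 0.4655 -0.3022 0.10 -3.1946
```

```text
turn deg [0.05 0.09 3.12] then xyz cm [ 12.06 -28.86   4.06] t 3.8 w 0.0599 F [-0.4  0.3 -1.6]
```

servo_tool(targets=[{"angular": [0, 0, 3.1], "xyz": [0, 0, 0], "claw": 5.0}, {"angular": [0, 0, 0], "xyz": [1.0, -2.5, 0], "claw": 5.0}, {"angular": [0, 0, 0], "xyz": [1.7, -4.1, 0], "claw": 5.0}, {"angular": [0, 0, 0], "xyz": [1.7, -4.1, 0], "claw": 5.0}, {"angular": [0, 0, 0], "xyz": [1.7, -4.1, 0], "claw": 5.0}, {"angular": [0, 0, 0], "xyz": [1.7, -4.1, 0], "claw": 5.0}, {"angular": [0, 0, 0], "xyz": [1.7, -4.1, 0], "claw": 5.0}, {"angular": [0, 0, 0], "xyz": [1.55, -3.5, 1.0], "claw": 5.0}, {"angular": [0, 0, 0], "xyz": [1.0, -2.35, 1.5], "claw": 5.0}, {"angular": [0, 0, 0], "xyz": [0, 0, 2.5], "claw": 5.0}, {"angular": [0, 0, 0], "xyz": [0, 0, 2], "claw": 5.0}, {"angular": [0, 0, 0], "xyz": [0, 0, 0], "claw": 5.0}, {"angular": [0, 0, 0], "xyz": [0, 0, 0], "claw": 5.0}])

```text
t: 5.1
eef_pos: [0.4651, -0.3022, 0.0689]
ee_rot: [3.141, -0.003, 3.089]
force: [1.3, 0.5, -0.6]
width: 0.0601
gripper_force: 25.0
```

```bash
python3 plan.py 0.4655 -0.3022 0.0475 -3.1946
```

```text
turn deg [ 0.02 -0.15  0.04] then xyz cm [-0.04  0.    2.14] t 5.1 w 0.0601 F [ 1.3  0.5 -0.6]
```

servo_tool(targets=[{"angular": [0, -0.1, 0], "xyz": [0, 0, 1], "claw": 5.0}, {"angular": [0, 0, 0], "xyz": [0, 0, 0.7], "claw": 5.0}, {"angular": [0, 0, 0], "xyz": [0, 0, 0.4], "claw": 5.0}, {"angular": [0, 0, 0], "xyz": [0, 0, 0], "claw": 5.0}, {"angular": [0, 0, 0], "xyz": [0, 0, 0], "claw": 5.0}])

```text
t: 5.6
eef_pos: [0.4659, -0.3023, 0.0487]
ee_rot: [-3.142, 0.002, 3.089]
force: [0.1, 0.4, -0.9]
width: 0.0598
gripper_force: 25.0
```

servo_tool(targets=[{"angular": [0, 0, 0], "xyz": [0, 0, 0.1], "claw": 5.0}, {"angular": [0, 0, 0], "xyz": [0, 0, 0.1], "claw": 5.0}, {"angular": [0, 0, 0], "xyz": [0, 0, 0], "claw": 5.0}])

```text
t: 5.9
eef_pos: [0.466, -0.3024, 0.0469]
ee_rot: [-3.141, 0.002, 3.089]
force: [0.7, -0.1, 1.5]
width: 0.0601
gripper_force: 25.0
```

Contact came exactly at the expected height. I'll release, rise and go to the block.

servo_tool(targets=[{"angular": [0, 0, 0], "xyz": [0, 0, 0], "claw": 6.5}, {"angular": [0, 0, 0], "xyz": [0, 0, 0], "claw": 7.5}, {"angular": [0, 0, 0], "xyz": [0, 0, 0], "claw": 8.0}, {"angular": [0, 0, 0], "xyz": [0, 0, -1], "claw": 8.0}, {"angular": [0, 0, 0], "xyz": [0, 0, -3], "claw": 8.5}, {"angular": [0, 0, 0], "xyz": [0, 0, -5], "claw": 8.76}, {"angular": [0, 0, -8.5], "xyz": [0, 0, -1], "claw": 8.76}, {"angular": [0, 0, -8.5], "xyz": [0, 0, 0], "claw": 8.76}, {"angular": [0, 0, -8.1], "xyz": [0, 0, 0], "claw": 8.76}])

```text
t: 6.8
eef_pos: [0.4659, -0.3024, 0.1483]
ee_rot: [-3.139, 0.004, -2.75]
force: [-0.3, 0.3, 0.6]
width: 0.0876
gripper_force: 0.0
```

```bash
python3 plan.py 0.453 0.307 0.027 -2.7576
```

```text
turn deg [-0.12  0.2   0.43] then xyz cm [-21.63  56.99  12.13] t 6.8 w 0.0876 F [-0.3  0.3  0.6]
```

servo_tool(targets=[{"angular": [0, 0, 0.4], "xyz": [-1.66, 4.38, 0], "claw": 8.76}, {"angular": [0, 0, 0], "xyz": [-1.66, 4.38, 0], "claw": 8.76}, {"angular": [0, 0, 0], "xyz": [-1.66, 4.38, 0], "claw": 8.76}, {"angular": [0, 0, 0], "xyz": [-1.66, 4.38, 0], "claw": 8.76}, {"angular": [0, 0, 0], "xyz": [-1.66, 4.38, 0], "claw": 8.76}, {"angular": [0, 0, 0], "xyz": [-1.66, 4.38, 0], "claw": 8.76}, {"angular": [0, 0, 0], "xyz": [-1.66, 4.38, 0], "claw": 8.76}, {"angular": [0, 0, 0], "xyz": [-1.66, 4.38, 0], "claw": 8.76}, {"angular": [0, 0, 0], "xyz": [-1.66, 4.38, 0], "claw": 8.76}, {"angular": [0, 0, 0], "xyz": [-1.66, 4.38, 0], "claw": 8.76}, {"angular": [0, 0, 0], "xyz": [-1.66, 4.38, 0], "claw": 8.76}, {"angular": [0, 0, 0], "xyz": [-1.66, 4.38, 0], "claw": 8.76}, {"angular": [0, 0, 0], "xyz": [-1.66, 4.38, 0], "claw": 8.76}, {"angular": [0, 0, 0], "xyz": [0, 0, 4], "claw": 8.76}, {"angular": [0, 0, 0], "xyz": [0, 0, 3], "claw": 8.76}, {"angular": [0, 0, 0], "xyz": [0, 0, 0], "claw": 8.76}, {"angular": [0, 0, 0], "xyz": [0, 0, 0], "claw": 8.76}])

```text
t: 8.5
eef_pos: [0.4557, 0.3065, 0.0773]
ee_rot: [-3.14, 0.001, -2.763]
force: [0.5, -0.6, -0.5]
width: 0.0876
gripper_force: 0.0
```

```bash
python3 plan.py 0.453 0.307 0.028 -2.7576
```

```text
turn deg [-0.09  0.07 -0.29] then xyz cm [0.23 0.15 4.93] t 8.5 w 0.0876 F [ 0.5 -0.6 -0.5]
```

servo_tool(targets=[{"angular": [0, 0, -0.3], "xyz": [0.23, 0.15, 2], "claw": 8.76}, {"angular": [0, 0, 0], "xyz": [0, 0, 1.9], "claw": 8.76}, {"angular": [0, 0, 0], "xyz": [0, 0, 1.0], "claw": 8.76}, {"angular": [0, 0, 0], "xyz": [0, 0, 0], "claw": 7.5}, {"angular": [0, 0, 0], "xyz": [0, 0, 0], "claw": 6.5}, {"angular": [0, 0, 0], "xyz": [0, 0, 0], "claw": 5.5}, {"angular": [0, 0, 0], "xyz": [0, 0, 0], "claw": 4.5}, {"angular": [0, 0, 0], "xyz": [0, 0, 0], "claw": 4.5}, {"angular": [0, 0, 0], "xyz": [0, 0, 0], "claw": 4.5}, {"angular": [0, 0, 0], "xyz": [0, 0, 0], "claw": 4.5}], force=40)

```text
t: 9.5
eef_pos: [0.4531, 0.3072, 0.028]
ee_rot: [-3.141, 0.002, -2.758]
force: [-1.4, -0.5, 6.4]
width: 0.0516
gripper_force: 40.0
```

servo_tool(targets=[{"angular": [0, 0, 0], "xyz": [0, 0, -1], "claw": 4.5}, {"angular": [0, 0, 0], "xyz": [0, 0, -3], "claw": 4.5}, {"angular": [0, 0, 0], "xyz": [0, 0, -4], "claw": 4.5}, {"angular": [0, 0, 0], "xyz": [0, 0, -4], "claw": 4.5}, {"angular": [0, 0, 6], "xyz": [0, 0, -1], "claw": 4.5}, {"angular": [0, 0, 7], "xyz": [0, 0, 0], "claw": 4.5}, {"angular": [0, 0, 7], "xyz": [0, 0, 0], "claw": 4.5}, {"angular": [0, 0, 5], "xyz": [0, 0, 0], "claw": 4.5}, {"angular": [0, 0, 0], "xyz": [0, 0, 0], "claw": 4.5}])

```text
t: 10.4
eef_pos: [0.4518, 0.3063, 0.1569]
ee_rot: [-3.14, 0.0, 3.087]
force: [0.3, 0.4, -6.8]
width: 0.0517
gripper_force: 40.0
```

```bash
python3 plan.py 0.4655 -0.3022 0.10 -3.1946
python3 - <<'E'
from h import *
a=grab('top');b=grab('side')
A=cv2.resize(a['color'][140:310,90:450],(792,374));
cv2.imwrite('pics/t1.png',cv2.resize(np.vstack([A,cv2.resize(b['color'][90:330,190:440],(792,760))[:, :]]),(420,600)))
E
```

```text
turn deg [-0.07  0.01 -0.07] then xyz cm [ -4.59 -60.7    5.69] t 10.4 w 0.0517 F [ 0.3  0.4 -6.8]
```

View pics/t1.png

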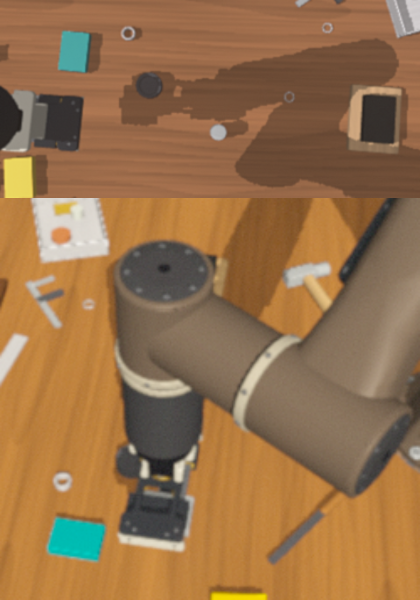

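The block hangs level between the jaws at (60,120) of the upper part. The pad sits on the stand at (380,120), with its long side along the stand. I'll measure the pad's placement against the stand and carry on.

Run:
```python
from fit import *
f=load('top')
m=lambda p:box(*p,.092,.06,.016,.040)
r=fit(f,m,[.4655,-.3022,-.055],pad=10); print(np.round(r[0],4),round(r[1],3)); cv2.imwrite('pics/padfit.png',r[2])
```

```text
[ 0.466  -0.3025 -0.0325] 0.066
```

servo_tool(targets=[{"angular": [0, 0, 0], "xyz": [-0.2, -2, 0], "claw": 4.5}, {"angular": [0, 0, 0], "xyz": [-0.3, -4.3, 0], "claw": 4.5}, {"angular": [0, 0, 0], "xyz": [-0.35, -4.5, 0], "claw": 4.5}, {"angular": [0, 0, 0], "xyz": [-0.35, -4.5, 0], "claw": 4.5}, {"angular": [0, 0, 0], "xyz": [-0.35, -4.5, 0], "claw": 4.5}, {"angular": [0, 0, 0], "xyz": [-0.35, -4.5, 0], "claw": 4.5}, {"angular": [0, 0, 0], "xyz": [-0.35, -4.5, 0], "claw": 4.5}, {"angular": [0, 0, 0], "xyz": [-0.35, -4.5, 0], "claw": 4.5}, {"angular": [0, 0, 0], "xyz": [-0.35, -4.5, 0], "claw": 4.5}, {"angular": [0, 0, 0], "xyz": [-0.35, -4.5, 0], "claw": 4.5}, {"angular": [0, 0, 0], "xyz": [-0.35, -4.5, 0], "claw": 4.5}, {"angular": [0, 0, 0], "xyz": [-0.35, -4.5, 0], "claw": 4.5}, {"angular": [0, 0, 0], "xyz": [-0.35, -4.5, 0], "claw": 4.5}, {"angular": [0, 0, 0], "xyz": [-0.25, -3.5, 0], "claw": 4.5}, {"angular": [0, 0, 0], "xyz": [0, -1.4, 1], "claw": 4.5}, {"angular": [0, 0, 0], "xyz": [0, 0, 2], "claw": 4.5}, {"angular": [0, 0, 0], "xyz": [0, 0, 2], "claw": 4.5}, {"angular": [0, 0, 0], "xyz": [0, 0, 0], "claw": 4.5}, {"angular": [0, 0, 0], "xyz": [0, 0, 0], "claw": 4.5}])

```text
t: 12.4
eef_pos: [0.4663, -0.3014, 0.1075]
ee_rot: [3.142, 0.0, 3.09]
force: [0.4, -0.2, -6.3]
width: 0.0516
gripper_force: 40.0
```

servo_tool(targets=[{"angular": [0, 0, 0], "xyz": [0.03, -0.1, 1.5], "claw": 4.5}, {"angular": [0, 0, 0], "xyz": [0, 0, 1.5], "claw": 4.5}, {"angular": [0, 0, 0], "xyz": [0, 0, 0.8], "claw": 4.5}, {"angular": [0, 0, 0], "xyz": [0, 0, 0], "claw": 4.5}, {"angular": [0, 0, 0], "xyz": [0, 0, 0.1], "claw": 4.5}, {"angular": [0, 0, 0], "xyz": [0, 0, 0], "claw": 4.5}])

```text
t: 13.0
eef_pos: [0.4671, -0.3026, 0.0695]
ee_rot: [-3.141, 0.003, 3.09]
force: [0.6, 0.0, -7.0]
width: 0.0514
gripper_force: 40.0
```

servo_tool(targets=[{"angular": [0, -0.1, 0], "xyz": [0.1, 0, 0.1], "claw": 4.5}, {"angular": [0, 0, 0], "xyz": [0, 0, 0.1], "claw": 4.5}, {"angular": [0, 0, 0], "xyz": [0, 0, 0], "claw": 4.5}])

```text
t: 13.3
eef_pos: [0.4659, -0.3026, 0.068]
ee_rot: [-3.141, 0.005, 3.09]
force: [-2.3, 2.8, 4.9]
width: 0.0515
gripper_force: 40.0
```

servo_tool(targets=[{"angular": [0, 0, 0], "xyz": [0, 0, 0], "claw": 5.5}, {"angular": [0, 0, 0], "xyz": [0, 0, 0], "claw": 6.5}, {"angular": [0, 0, 0], "xyz": [0, 0, 0], "claw": 7.0}, {"angular": [0, 0, 0], "xyz": [0, 0, -1], "claw": 7.0}, {"angular": [0, 0, 0], "xyz": [0, 0, -3], "claw": 7.5}, {"angular": [0, 0, 0], "xyz": [0, 0, -3], "claw": 7.5}, {"angular": [0, 0, 0], "xyz": [0, 0, 0], "claw": 7.5}])

```text
t: 14.0
eef_pos: [0.4678, -0.3035, 0.1415]
ee_rot: [-3.139, 0.011, 3.09]
force: [-0.3, 0.7, -0.7]
width: 0.0749
gripper_force: 0.0
```

```bash
python3 plan.py 0.52 0.14 0.029 3.09
```

```text
turn deg [-0.15  0.61  0.  ] then xyz cm [-2.92 44.56 11.25] t 14.0 w 0.0749 F [-0.3  0.7 -0.7]
```

servo_tool(targets=[{"angular": [-0.15, 0.6, 0], "xyz": [-0.29, 3.46, 0], "claw": 7.5}, {"angular": [0, 0, 0], "xyz": [-0.29, 4.6, 0], "claw": 7.5}, {"angular": [0, 0, 0], "xyz": [-0.29, 4.6, 0], "claw": 7.5}, {"angular": [0, 0, 0], "xyz": [-0.29, 4.6, 0], "claw": 7.5}, {"angular": [0, 0, 0], "xyz": [-0.29, 4.6, 0], "claw": 7.5}, {"angular": [0, 0, 0], "xyz": [-0.29, 4.6, 0], "claw": 7.5}, {"angular": [0, 0, 0], "xyz": [-0.29, 4.6, 0], "claw": 7.5}, {"angular": [0, 0, 0], "xyz": [-0.29, 4.6, 0], "claw": 7.5}, {"angular": [0, 0, 0], "xyz": [-0.29, 4.6, 0], "claw": 7.5}, {"angular": [0, 0, 0], "xyz": [-0.29, 4.3, 0], "claw": 7.5}, {"angular": [0, 0, 0], "xyz": [0, 0, 3], "claw": 7.5}, {"angular": [0, 0, 0], "xyz": [0, 0, 3], "claw": 7.5}, {"angular": [0, 0, 0], "xyz": [0, 0, 0], "claw": 7.5}, {"angular": [0, 0, 0], "xyz": [0, 0, 0], "claw": 7.5}])

```text
t: 15.4
eef_pos: [0.5173, 0.141, 0.0778]
ee_rot: [3.14, -0.008, 3.089]
force: [0.1, 0.0, 1.4]
width: 0.0748
gripper_force: 0.0
```

```bash
python3 plan.py 0.52 0.14 0.031 3.09
python3 - <<'E'
from fit import *
f=grab('top')
m=lambda p:box(*p,.076,.052,.040,.060)
r=fit(f,m,[.466,-.3025,-.055],pad=10); print(np.round(r[0],4),round(r[1],3)); cv2.imwrite('pics/t2.png',np.hstack([cv2.resize(r[2],(300,390)),cv2.resize(f['color'][170:310,360:470],(306,390))]))
E
```

```text
turn deg [ 0.09 -0.44 -0.03] then xyz cm [-0.28 -0.08  4.68] t 15.4 w 0.0748 F [0.1 0.  1.4]
[ 0.4665 -0.3029 -0.0527] 0.041
```

View pics/t2.png

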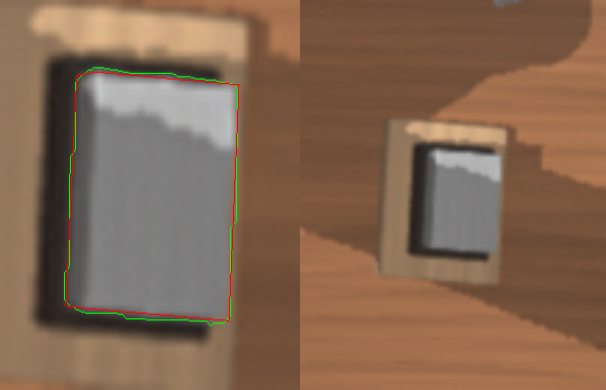

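The steel block lies on the pad, which shows evenly around it (block at about (150,200)). The fit puts it within 1 mm of the stand centre. Now the die.

servo_tool(targets=[{"angular": [0.1, -0.4, 0], "xyz": [-0.28, -0.08, 2], "claw": 7.5}, {"angular": [0, 0, 0], "xyz": [0, 0, 1.7], "claw": 7.5}, {"angular": [0, 0, 0], "xyz": [0, 0, 1.0], "claw": 7.5}, {"angular": [0, 0, 0], "xyz": [0, 0, 0], "claw": 6.5}, {"angular": [0, 0, 0], "xyz": [0, 0, 0], "claw": 5.5}, {"angular": [0, 0, 0], "xyz": [0, 0, 0], "claw": 4.5}, {"angular": [0, 0, 0], "xyz": [0, 0, 0], "claw": 4.5}, {"angular": [0, 0, 0], "xyz": [0, 0, 0], "claw": 4.5}, {"angular": [0, 0, 0], "xyz": [0, 0, 0], "claw": 4.5}], force=35)

```text
t: 16.35
eef_pos: [0.5204, 0.1406, 0.0313]
ee_rot: [3.14, 0.001, 3.089]
force: [-1.5, -0.9, 5.5]
width: 0.0491
gripper_force: 35.0
```

servo_tool(targets=[{"angular": [0, 0, 0], "xyz": [0, 0, -1], "claw": 4.5}, {"angular": [0, 0, 0], "xyz": [0, 0, -3], "claw": 4.5}, {"angular": [0, 0, 0], "xyz": [0, 0, -4], "claw": 4.5}, {"angular": [0, 0, 0], "xyz": [0, 0, -4], "claw": 4.5}, {"angular": [0, 0, 0], "xyz": [0, 0, -1], "claw": 4.5}, {"angular": [0, 0, 0], "xyz": [0, 0, 0], "claw": 4.5}])

```text
t: 16.95
eef_pos: [0.5204, 0.1407, 0.1625]
ee_rot: [3.138, 0.003, 3.089]
force: [-0.5, -0.3, -3.4]
width: 0.049
gripper_force: 35.0
```

```bash
python3 plan.py 0.4664 -0.3027 0.0913 3.09
```

```text
turn deg [ 0.2   0.17 -0.06] then xyz cm [  3.1  -44.56   7.12] t 16.95 w 0.049 F [-0.5 -0.3 -3.4]
```

servo_tool(targets=[{"angular": [0.2, 0.15, 0], "xyz": [0.2, -2, 0], "claw": 4.5}, {"angular": [0, 0, 0], "xyz": [0.3, -4.5, 0], "claw": 4.5}, {"angular": [0, 0, 0], "xyz": [0.3, -4.5, 0], "claw": 4.5}, {"angular": [0, 0, 0], "xyz": [0.3, -4.5, 0], "claw": 4.5}, {"angular": [0, 0, 0], "xyz": [0.3, -4.5, 0], "claw": 4.5}, {"angular": [0, 0, 0], "xyz": [0.3, -4.5, 0], "claw": 4.5}, {"angular": [0, 0, 0], "xyz": [0.3, -4.5, 0], "claw": 4.5}, {"angular": [0, 0, 0], "xyz": [0.3, -4.5, 0], "claw": 4.5}, {"angular": [0, 0, 0], "xyz": [0.3, -4.5, 0], "claw": 4.5}, {"angular": [0, 0, 0], "xyz": [0.3, -4.5, 0], "claw": 4.5}, {"angular": [0, 0, 0], "xyz": [0.2, -2.05, 0], "claw": 4.5}, {"angular": [0, 0, 0], "xyz": [0, 0, 2.5], "claw": 4.5}, {"angular": [0, 0, 0], "xyz": [0, 0, 2.5], "claw": 4.5}, {"angular": [0, 0, 0], "xyz": [0, 0, 0], "claw": 4.5}, {"angular": [0, 0, 0], "xyz": [0, 0, 0], "claw": 4.5}])

```text
t: 18.45
eef_pos: [0.464, -0.3032, 0.1104]
ee_rot: [-3.14, -0.006, 3.089]
force: [0.2, -0.3, -3.5]
width: 0.0493
gripper_force: 35.0
```

```bash
python3 plan.py 0.4664 -0.3027 0.0913 3.09
```

```text
turn deg [-0.12 -0.37 -0.06] then xyz cm [-0.24  0.06  1.91] t 18.45 w 0.0493 F [ 0.2 -0.3 -3.5]
```

servo_tool(targets=[{"angular": [-0.1, -0.35, 0], "xyz": [-0.24, 0.06, 0.8], "claw": 4.5}, {"angular": [0, 0, 0], "xyz": [0, 0, 0.8], "claw": 4.5}, {"angular": [0, 0, 0], "xyz": [0, 0, 0.1], "claw": 4.5}, {"angular": [0, 0, 0], "xyz": [0, 0, 0], "claw": 4.5}, {"angular": [0, 0, 0], "xyz": [0, 0, 0], "claw": 4.5}])

```text
t: 18.95
eef_pos: [0.468, -0.3027, 0.0949]
ee_rot: [-3.141, 0.004, 3.089]
force: [-0.3, -0.6, -2.4]
width: 0.0491
gripper_force: 35.0
```

```bash
python3 plan.py 0.4664 -0.3027 0.0913 3.09
```

```text
turn deg [-0.06  0.23 -0.04] then xyz cm [ 0.16 -0.01  0.36] t 18.95 w 0.0491 F [-0.3 -0.6 -2.4]
```

servo_tool(targets=[{"angular": [0, 0.1, 0], "xyz": [0.1, 0, 0.15], "claw": 4.5}, {"angular": [0, 0, 0], "xyz": [0.03, 0, 0.1], "claw": 4.5}, {"angular": [0, 0, 0], "xyz": [0, 0, 0.1], "claw": 4.5}, {"angular": [0, 0, 0], "xyz": [0, 0, 0], "claw": 4.5}])

```text
t: 19.35
eef_pos: [0.4664, -0.3027, 0.0914]
ee_rot: [-3.141, 0.002, 3.089]
force: [-1.5, 2.4, 3.4]
width: 0.049
gripper_force: 35.0
```

servo_tool(targets=[{"angular": [0, 0, 0], "xyz": [0, 0, 0], "claw": 5.5}, {"angular": [0, 0, 0], "xyz": [0, 0, 0], "claw": 6.5}, {"angular": [0, 0, 0], "xyz": [0, 0, 0], "claw": 7.0}, {"angular": [0, 0, 0], "xyz": [0, 0, -1], "claw": 7.0}, {"angular": [0, 0, 0], "xyz": [0, 0, -3], "claw": 7.0}, {"angular": [0, 0, 0], "xyz": [0, 0, -2], "claw": 6.0}, {"angular": [0, 0, 0], "xyz": [0, 0, 0], "claw": 5.0}])

```text
t: 20.05
eef_pos: [0.4683, -0.3034, 0.155]
ee_rot: [-3.139, 0.008, 3.09]
force: [0.6, 0.5, -0.2]
width: 0.0596
gripper_force: 0.0
```

```bash
python3 plan.py 0.621 0.1865 0.06 3.09
```

```text
turn deg [-0.16  0.43 -0.02] then xyz cm [-12.72  49.71   9.5 ] t 20.05 w 0.0596 F [ 0.6  0.5 -0.2]
```

servo_tool(targets=[{"angular": [-0.15, 0.4, 0], "xyz": [-1.16, 4.52, 0], "claw": 5}, {"angular": [0, 0, 0], "xyz": [-1.16, 4.52, 0], "claw": 5}, {"angular": [0, 0, 0], "xyz": [-1.16, 4.52, 0], "claw": 5}, {"angular": [0, 0, 0], "xyz": [-1.16, 4.52, 0], "claw": 5}, {"angular": [0, 0, 0], "xyz": [-1.16, 4.52, 0], "claw": 5}, {"angular": [0, 0, 0], "xyz": [-1.16, 4.52, 0], "claw": 5}, {"angular": [0, 0, 0], "xyz": [-1.16, 4.52, 0], "claw": 5}, {"angular": [0, 0, 0], "xyz": [-1.16, 4.52, 0], "claw": 5}, {"angular": [0, 0, 0], "xyz": [-1.16, 4.52, 0], "claw": 5}, {"angular": [0, 0, 0], "xyz": [-1.16, 4.52, 0], "claw": 5}, {"angular": [0, 0, 0], "xyz": [-1.16, 4.52, 0], "claw": 5}, {"angular": [0, 0, 0], "xyz": [0, 0, 4], "claw": 5}, {"angular": [0, 0, 0], "xyz": [0, 0, 4], "claw": 5}, {"angular": [0, 0, 0], "xyz": [0, 0, 0], "claw": 5}, {"angular": [0, 0, 0], "xyz": [0, 0, 0], "claw": 5}])

```text
t: 21.55
eef_pos: [0.6195, 0.187, 0.0714]
ee_rot: [3.141, -0.006, 3.089]
force: [0.0, -0.1, 1.0]
width: 0.0501
gripper_force: 0.0
```

```bash
python3 plan.py 0.621 0.1865 0.0295 3.09
python3 - <<'E'
from fit import *
for v in('top','side'):
    f=grab(v)
    try:
        r=fit(f,lambda p:cyl(*p,.05,.06,.086),[.4664,-.3027],pad=10); print(v,np.round(r[0],4),round(r[1],3))
    except Exception as e: print(e); continue
    a=cv2.resize(r[2],(300,300)); p=proj(f,[.466,-.302,.05]).astype(int); b=cv2.resize(f['color'][p[1]-35:p[1]+35,p[0]-35:p[0]+35],(300,300))
    o=np.hstack([a,b]) if v=='top' else np.vstack([o,np.hstack([a,b])])
cv2.imwrite('pics/t3.png',o)
E
```

```text
turn deg [ 0.01 -0.36 -0.03] then xyz cm [-0.16 -0.05  4.19] t 21.55 w 0.0501 F [ 0.  -0.1  1. ]
top [ 0.4658 -0.3026] 0.062
max() iterable argument is empty
```

View pics/t3.png

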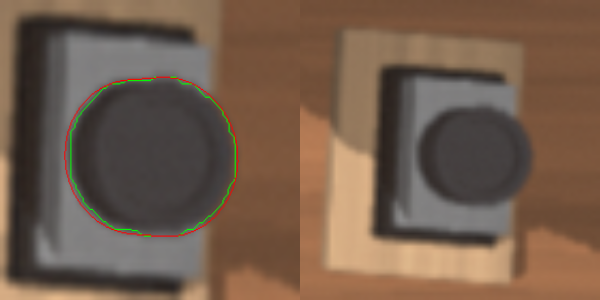

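The die sits centred on the block (at (470,155) in the right crop). Now the ring, held by its upper 4–5 mm so the fingers clear the die rim.

servo_tool(targets=[{"angular": [0, -0.3, 0], "xyz": [-0.16, -0.05, 2], "claw": 5}, {"angular": [0, 0, 0], "xyz": [0, 0, 1.5], "claw": 5}, {"angular": [0, 0, 0], "xyz": [0, 0, 0.5], "claw": 5}, {"angular": [0, 0, 0], "xyz": [0, 0, 0], "claw": 5}, {"angular": [0, 0, 0], "xyz": [0, 0, 0], "claw": 5}], force=8)

```text
t: 22.15
eef_pos: [0.6214, 0.187, 0.032]
ee_rot: [3.14, 0.001, 3.089]
force: [0.7, -0.4, -0.1]
width: 0.0499
gripper_force: 0.0
```

```bash
python3 plan.py 0.621 0.1865 0.0295 3.09
```

```text
turn deg [ 0.12  0.04 -0.05] then xyz cm [ 0.04 -0.05  0.25] t 22.15 w 0.0499 F [ 0.7 -0.4 -0.1]
```

servo_tool(targets=[{"angular": [0.1, 0, 0], "xyz": [0.04, -0.05, 0.25], "claw": 5}, {"angular": [0, 0, 0], "xyz": [0, 0, 0], "claw": 4}, {"angular": [0, 0, 0], "xyz": [0, 0, 0], "claw": 3.3}, {"angular": [0, 0, 0], "xyz": [0, 0, 0], "claw": 2.9}, {"angular": [0, 0, 0], "xyz": [0, 0, 0], "claw": 2.5}, {"angular": [0, 0, 0], "xyz": [0, 0, 0], "claw": 2.0}, {"angular": [0, 0, 0], "xyz": [0, 0, 0], "claw": 2.0}, {"angular": [0, 0, 0], "xyz": [0, 0, 0], "claw": 2.0}, {"angular": [0, 0, 0], "xyz": [0, 0, 0], "claw": 2.0}])

```text
t: 23.05
eef_pos: [0.6206, 0.1864, 0.0289]
ee_rot: [3.142, 0.0, 3.089]
force: [-0.4, 0.6, 1.7]
width: 0.025
gripper_force: 8.0
```

servo_tool(targets=[{"angular": [0, 0, 0], "xyz": [0, 0, -1], "claw": 2.0}, {"angular": [0, 0, 0], "xyz": [0, 0, -3], "claw": 2.0}, {"angular": [0, 0, 0], "xyz": [0, 0, -4], "claw": 2.0}, {"angular": [0, 0, 0], "xyz": [0, 0, -4], "claw": 2.0}, {"angular": [0, 0, 0], "xyz": [0, 0, -2], "claw": 2.0}, {"angular": [0, 0, 0], "xyz": [0, 0, 0], "claw": 2.0}])

```text
t: 23.65
eef_pos: [0.6224, 0.1872, 0.1738]
ee_rot: [3.138, 0.006, 3.09]
force: [0.2, 0.4, -0.3]
width: 0.0252
gripper_force: 8.0
```

```bash
python3 plan.py 0.4662 -0.3026 0.125 3.09
```

```text
turn deg [ 0.21  0.36 -0.03] then xyz cm [ 13.07 -49.72   4.88] t 23.65 w 0.0252 F [ 0.2  0.4 -0.3]
```

servo_tool(targets=[{"angular": [0.2, 0.3, 0], "xyz": [0.57, -2.2, 0], "claw": 2.0}, {"angular": [0, 0, 0], "xyz": [1.0, -3.8, 0], "claw": 2.0}, {"angular": [0, 0, 0], "xyz": [1.15, -4.37, 0], "claw": 2.0}, {"angular": [0, 0, 0], "xyz": [1.15, -4.37, 0], "claw": 2.0}, {"angular": [0, 0, 0], "xyz": [1.15, -4.37, 0], "claw": 2.0}, {"angular": [0, 0, 0], "xyz": [1.15, -4.37, 0], "claw": 2.0}, {"angular": [0, 0, 0], "xyz": [1.15, -4.37, 0], "claw": 2.0}, {"angular": [0, 0, 0], "xyz": [1.15, -4.37, 0], "claw": 2.0}, {"angular": [0, 0, 0], "xyz": [1.15, -4.37, 0], "claw": 2.0}, {"angular": [0, 0, 0], "xyz": [1.15, -4.37, 0], "claw": 2.0}, {"angular": [0, 0, 0], "xyz": [1.15, -4.37, 0], "claw": 2.0}, {"angular": [0, 0, 0], "xyz": [0.8, -3.0, 0], "claw": 2.0}, {"angular": [0, 0, 0], "xyz": [0.35, -1.4, 1], "claw": 2.0}, {"angular": [0, 0, 0], "xyz": [0, 0, 2], "claw": 2.0}, {"angular": [0, 0, 0], "xyz": [0, 0, 1], "claw": 2.0}, {"angular": [0, 0, 0], "xyz": [0, 0, 0], "claw": 2.0}, {"angular": [0, 0, 0], "xyz": [0, 0, 0], "claw": 2.0}])

```text
t: 25.35
eef_pos: [0.4638, -0.303, 0.131]
ee_rot: [-3.138, -0.006, 3.09]
force: [0.1, -0.1, -0.0]
width: 0.025
gripper_force: 8.0
```

```bash
python3 plan.py 0.4662 -0.3026 0.110 3.09
python3 - <<'E'
from h import *
f=grab('side'); p=proj(f,[.466,-.302,.1]).astype(int); cv2.imwrite('pics/s4.png',cv2.resize(f['color'][p[1]-45:p[1]+45,p[0]-60:p[0]+60],None,fx=5,fy=5,interpolation=cv2.INTER_CUBIC))
E
```

```text
turn deg [-0.2  -0.35  0.  ] then xyz cm [-0.24  0.05  2.1 ] t 25.35 w 0.025 F [ 0.1 -0.1 -0. ]
```

View pics/s4.png

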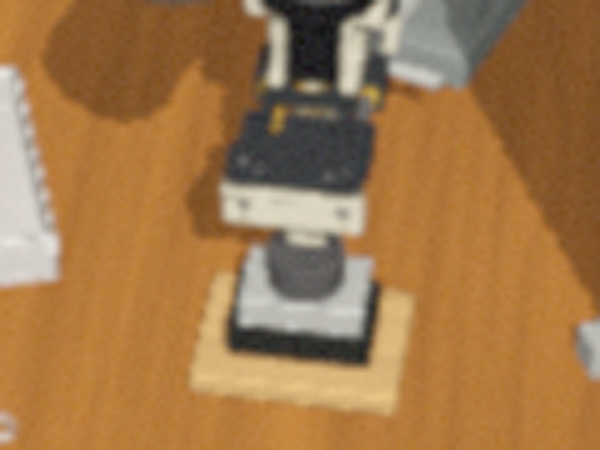

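The stack is intact at (305,310), with the gripper directly above the die. I'll lower in small steps.

servo_tool(targets=[{"angular": [-0.15, -0.2, 0], "xyz": [-0.12, 0.04, 0.6], "claw": 2.0}, {"angular": [0, 0, 0], "xyz": [0, 0, 0.6], "claw": 2.0}, {"angular": [0, 0, 0], "xyz": [0, 0, 0], "claw": 2.0}, {"angular": [0, 0, 0], "xyz": [0, 0, 0], "claw": 2.0}])

```text
t: 25.8
eef_pos: [0.4648, -0.3031, 0.1189]
ee_rot: [-3.141, -0.002, 3.089]
force: [-0.5, -0.4, -0.1]
width: 0.025
gripper_force: 8.0
```

```bash
python3 plan.py 0.4662 -0.3026 0.110 3.09
```

```text
turn deg [-0.05 -0.12 -0.05] then xyz cm [-0.14  0.05  0.89] t 25.8 w 0.025 F [-0.5 -0.4 -0.1]
```

servo_tool(targets=[{"angular": [0, -0.1, 0], "xyz": [-0.12, 0.04, 0.3], "claw": 2.0}, {"angular": [0, 0, 0], "xyz": [0, 0, 0.3], "claw": 2.0}, {"angular": [0, 0, 0], "xyz": [0, 0, 0.1], "claw": 2.0}, {"angular": [0, 0, 0], "xyz": [0, 0, 0], "claw": 2.0}, {"angular": [0, 0, 0], "xyz": [0, 0, 0], "claw": 2.0}])

```text
t: 26.3
eef_pos: [0.4661, -0.3029, 0.1121]
ee_rot: [-3.141, -0.0, 3.089]
force: [-0.5, -1.1, -0.1]
width: 0.025
gripper_force: 8.0
```

```bash
python3 plan.py 0.4662 -0.3026 0.1095 3.09
```

```text
turn deg [-0.05 -0.   -0.06] then xyz cm [-0.01  0.03  0.26] t 26.3 w 0.025 F [-0.5 -1.1 -0.1]
```

servo_tool(targets=[{"angular": [0, 0, 0], "xyz": [0, 0.02, 0.15], "claw": 2.0}, {"angular": [0, 0, 0], "xyz": [0, 0, 0.08], "claw": 2.0}, {"angular": [0, 0, 0], "xyz": [0, 0, 0], "claw": 2.0}, {"angular": [0, 0, 0], "xyz": [0, 0, 0], "claw": 2.0}])

```text
t: 26.7
eef_pos: [0.4661, -0.3026, 0.1097]
ee_rot: [-3.141, -0.0, 3.089]
force: [-0.5, -1.1, -0.3]
width: 0.0252
gripper_force: 8.0
```

Clear of the die rim, with the ring about 0.8 mm above the floor. I'll release it and rise.

servo_tool(targets=[{"angular": [0, 0, 0], "xyz": [0, 0, 0], "claw": 2.7}, {"angular": [0, 0, 0], "xyz": [0, 0, 0], "claw": 3.0}, {"angular": [0, 0, 0], "xyz": [0, 0, 0], "claw": 3.5}, {"angular": [0, 0, 0], "xyz": [0, 0, 0], "claw": 4.0}, {"angular": [0, 0, 0], "xyz": [0, 0, -1], "claw": 4.5}, {"angular": [0, 0, 0], "xyz": [0, 0, -3], "claw": 5.0}, {"angular": [0, 0, 0], "xyz": [0, 0, -1], "claw": 5.5}, {"angular": [0, 0, 0], "xyz": [0, 0, 0], "claw": 5.5}])

```text
t: 27.5
eef_pos: [0.4673, -0.303, 0.1622]
ee_rot: [-3.14, 0.004, 3.089]
force: [-0.2, 0.6, -0.7]
width: 0.0543
gripper_force: 0.0
```

```bash
python3 plan.py 0.4327 0.006 0.044 3.09
```

```text
turn deg [-0.11  0.24 -0.04] then xyz cm [ 5.05 30.68 11.82] t 27.5 w 0.0543 F [-0.2  0.6 -0.7]
```

servo_tool(targets=[{"angular": [-0.1, 0.2, 0], "xyz": [0.72, 4.38, 0], "claw": 5.5}, {"angular": [0, 0, 0], "xyz": [0.72, 4.38, 0], "claw": 5.5}, {"angular": [0, 0, 0], "xyz": [0.72, 4.38, 0], "claw": 5.5}, {"angular": [0, 0, 0], "xyz": [0.72, 4.38, 0], "claw": 5.5}, {"angular": [0, 0, 0], "xyz": [0.72, 4.38, 0], "claw": 5.5}, {"angular": [0, 0, 0], "xyz": [0.72, 4.38, 0], "claw": 5.5}, {"angular": [0, 0, 0], "xyz": [0.72, 4.38, 0], "claw": 5.5}, {"angular": [0, 0, 0], "xyz": [0, 0, 3], "claw": 5.5}, {"angular": [0, 0, 0], "xyz": [0, 0, 3], "claw": 5.5}, {"angular": [0, 0, 0], "xyz": [0, 0, 0], "claw": 5.5}, {"angular": [0, 0, 0], "xyz": [0, 0, 0], "claw": 5.5}])

```text
t: 28.6
eef_pos: [0.4313, 0.006, 0.1001]
ee_rot: [-3.141, -0.005, 3.089]
force: [0.0, -1.0, 1.1]
width: 0.0547
gripper_force: 0.0
```

```bash
python3 plan.py 0.4327 0.006 0.036 3.09
python3 - <<'E'
from fit import *
f=grab('top'); p=proj(f,[.466,-.303,.086]); print('die centre expected',p)
x,y=p.astype(int); c=f['color'][y-30:y+30,x-30:x+30]; cv2.imwrite('pics/t4.png',cv2.resize(c,None,fx=9,fy=9,interpolation=cv2.INTER_CUBIC))
print('crop origin',x-30,y-30,'ring exp crop px',(proj(f,[.4662,-.3026,.092])-[x-30,y-30]+.5)*9)
E
```

```text
turn deg [-0.02 -0.3  -0.04] then xyz cm [-0.14  0.01  6.41] t 28.6 w 0.0547 F [ 0.  -1.   1.1]
die centre expected [424.79922663 241.91595384]
crop origin 394 211 ring exp crop px [290.96421609 281.84404917]
```

View pics/t4.png

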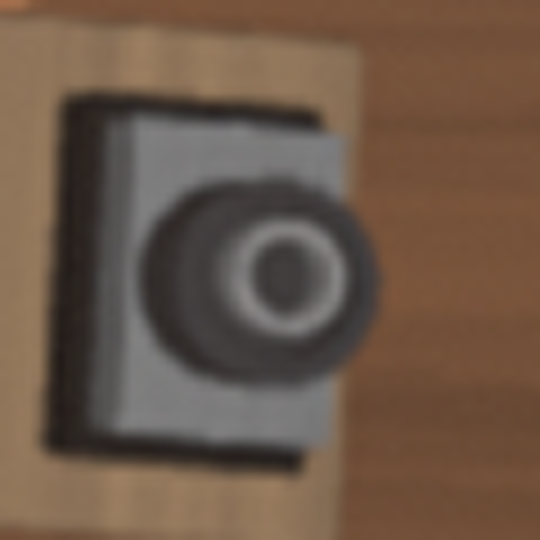

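The ring lies flat in the hollow at crop (290,277), within 1 mm of the expected (291,282). Now the pusher.

servo_tool(targets=[{"angular": [0, -0.2, 0], "xyz": [-0.12, 0, 3], "claw": 5.5}, {"angular": [0, 0, 0], "xyz": [0, 0, 2.4], "claw": 5.5}, {"angular": [0, 0, 0], "xyz": [0, 0, 1], "claw": 5.5}, {"angular": [0, 0, 0], "xyz": [0, 0, 0], "claw": 4.5}, {"angular": [0, 0, 0], "xyz": [0, 0, 0], "claw": 3.5}, {"angular": [0, 0, 0], "xyz": [0, 0, 0], "claw": 3.0}, {"angular": [0, 0, 0], "xyz": [0, 0, 0], "claw": 2.5}, {"angular": [0, 0, 0], "xyz": [0, 0, 0], "claw": 2.5}, {"angular": [0, 0, 0], "xyz": [0, 0, 0], "claw": 2.5}, {"angular": [0, 0, 0], "xyz": [0, 0, 0], "claw": 2.5}], force=30)

```text
t: 29.65
eef_pos: [0.4335, 0.0065, 0.0371]
ee_rot: [3.14, 0.002, 3.09]
force: [-1.5, -0.7, 7.5]
width: 0.0293
gripper_force: 30.0
```

servo_tool(targets=[{"angular": [0, 0, 0], "xyz": [0, 0, -1], "claw": 2.5}, {"angular": [0, 0, 0], "xyz": [0, 0, -3], "claw": 2.5}, {"angular": [0, 0, 0], "xyz": [0, 0, -4], "claw": 2.5}, {"angular": [0, 0, 0], "xyz": [0, 0, -4], "claw": 2.5}, {"angular": [0, 0, 0], "xyz": [0, 0, -2], "claw": 2.5}, {"angular": [0, 0, 0], "xyz": [0, 0, -1], "claw": 2.5}, {"angular": [0, 0, 0], "xyz": [0, 0, 0], "claw": 2.5}])

```text
t: 30.35
eef_pos: [0.4329, 0.0063, 0.1872]
ee_rot: [3.139, 0.002, 3.089]
force: [-0.0, 0.2, -3.3]
width: 0.0293
gripper_force: 30.0
```

```bash
python3 plan.py 0.4666 -0.3026 0.1291 3.09
```

```text
turn deg [ 0.13  0.12 -0.06] then xyz cm [ -4.96 -30.68   5.81] t 30.35 w 0.0293 F [-0.   0.2 -3.3]
```

servo_tool(targets=[{"angular": [0.1, 0.1, 0], "xyz": [-0.3, -2, 0], "claw": 2.5}, {"angular": [0, 0, 0], "xyz": [-0.6, -3.7, 0], "claw": 2.5}, {"angular": [0, 0, 0], "xyz": [-0.7, -4.5, 0], "claw": 2.5}, {"angular": [0, 0, 0], "xyz": [-0.7, -4.5, 0], "claw": 2.5}, {"angular": [0, 0, 0], "xyz": [-0.7, -4.5, 0], "claw": 2.5}, {"angular": [0, 0, 0], "xyz": [-0.7, -4.5, 0], "claw": 2.5}, {"angular": [0, 0, 0], "xyz": [-0.6, -3.5, 0], "claw": 2.5}, {"angular": [0, 0, 0], "xyz": [-0.4, -2.3, 0], "claw": 2.5}, {"angular": [0, 0, 0], "xyz": [-0.25, -1.15, 0], "claw": 2.5}, {"angular": [0, 0, 0], "xyz": [0, 0, 2], "claw": 2.5}, {"angular": [0, 0, 0], "xyz": [0, 0, 1.5], "claw": 2.5}, {"angular": [0, 0, 0], "xyz": [0, 0, 0.5], "claw": 2.5}, {"angular": [0, 0, 0], "xyz": [0, 0, 0], "claw": 2.5}, {"angular": [0, 0, 0], "xyz": [0, 0, 0], "claw": 2.5}])

```text
t: 31.75
eef_pos: [0.4663, -0.3023, 0.1465]
ee_rot: [-3.141, -0.002, 3.09]
force: [-0.7, -0.2, -1.8]
width: 0.0295
gripper_force: 30.0
```

```bash
python3 plan.py 0.4666 -0.3026 0.1291 3.09
```

```text
turn deg [-0.06 -0.11 -0.02] then xyz cm [-0.04 -0.03  1.74] t 31.75 w 0.0295 F [-0.7 -0.2 -1.8]
```

servo_tool(targets=[{"angular": [0, 0, 0], "xyz": [0, -0.02, 0.7], "claw": 2.5}, {"angular": [0, 0, 0], "xyz": [0, 0, 0.6], "claw": 2.5}, {"angular": [0, 0, 0], "xyz": [0, 0, 0.2], "claw": 2.5}, {"angular": [0, 0, 0], "xyz": [0, 0, 0], "claw": 2.5}, {"angular": [0, 0, 0], "xyz": [0, 0, 0], "claw": 2.5}])

```text
t: 32.25
eef_pos: [0.466, -0.3028, 0.1314]
ee_rot: [-3.141, -0.002, 3.089]
force: [0.2, -0.6, -2.4]
width: 0.0299
gripper_force: 30.0
```

```bash
python3 plan.py 0.4666 -0.3026 0.1291 3.09
```

```text
turn deg [-0.06 -0.1  -0.05] then xyz cm [-0.06  0.03  0.23] t 32.25 w 0.0299 F [ 0.2 -0.6 -2.4]
```

servo_tool(targets=[{"angular": [0, -0.1, 0], "xyz": [-0.04, 0.02, 0.1], "claw": 2.5}, {"angular": [0, 0, 0], "xyz": [0, 0, 0.1], "claw": 2.5}, {"angular": [0, 0, 0], "xyz": [0, 0, 0.03], "claw": 2.5}, {"angular": [0, 0, 0], "xyz": [0, 0, 0], "claw": 2.5}, {"angular": [0, 0, 0], "xyz": [0, 0, 0], "claw": 2.5}])

```text
t: 32.75
eef_pos: [0.4665, -0.3026, 0.1292]
ee_rot: [-3.141, 0.0, 3.089]
force: [-1.0, 0.7, -0.1]
width: 0.0296
gripper_force: 30.0
```

Its weight is taken up by the ring. I'll release and back off.

servo_tool(targets=[{"angular": [0, 0, 0], "xyz": [0, 0, 0], "claw": 3.2}, {"angular": [0, 0, 0], "xyz": [0, 0, 0], "claw": 3.7}, {"angular": [0, 0, 0], "xyz": [0, 0, 0], "claw": 4.5}, {"angular": [0, 0, 0], "xyz": [0, 0, 0], "claw": 5.5}, {"angular": [0, 0, 0], "xyz": [0, 0, 0], "claw": 6.0}, {"angular": [0, 0, 0], "xyz": [0, 0, -1], "claw": 6.0}, {"angular": [0, 0, 0], "xyz": [0, 0, -3], "claw": 6.0}, {"angular": [0, 0, 0], "xyz": [0, 0, -4], "claw": 6.0}, {"angular": [0, 0, 0], "xyz": [0, 0, -1], "claw": 6.0}, {"angular": [0, 0, 0], "xyz": [0, 2, 0], "claw": 6.0}, {"angular": [0, 0, 0], "xyz": [0, 4, 0], "claw": 6.0}, {"angular": [0, 0, 0], "xyz": [0, 4.5, 0], "claw": 6.0}, {"angular": [0, 0, 0], "xyz": [0, 4.5, 0], "claw": 6.0}, {"angular": [0, 0, 0], "xyz": [0, 4.5, 0], "claw": 6.0}, {"angular": [0, 0, 0], "xyz": [0, 4.5, 0], "claw": 6.0}, {"angular": [0, 0, 0], "xyz": [0, 2, 0], "claw": 6.0}, {"angular": [0, 0, 0], "xyz": [0, 0, 0], "claw": 6.0}, {"angular": [0, 0, 0], "xyz": [0, 0, 0], "claw": 6.0}])

```text
t: 34.55
eef_pos: [0.4801, -0.0425, 0.2192]
ee_rot: [-3.141, 0.001, 3.091]
force: [0.6, -0.0, -0.1]
width: 0.0598
gripper_force: 0.0
```

Run:
```python
from h import *
o=[]
for v in('top','side'):
    f=grab(v); p=proj(f,[.466,-.302,.08]).astype(int); y0=max(p[1]-48,0); o.append(cv2.resize(f['color'][y0:y0+96,p[0]-33:p[0]+33],(396,576),interpolation=cv2.INTER_CUBIC))
    print(v, (proj(f,[.4664,-.3026,.136])-[p[0]-33,y0])*6)
cv2.imwrite('pics/end.png',np.hstack(o))
```

```text
top [272.08923729 292.28926381]
side [202.22308126 203.00779843]
```

View pics/end.png

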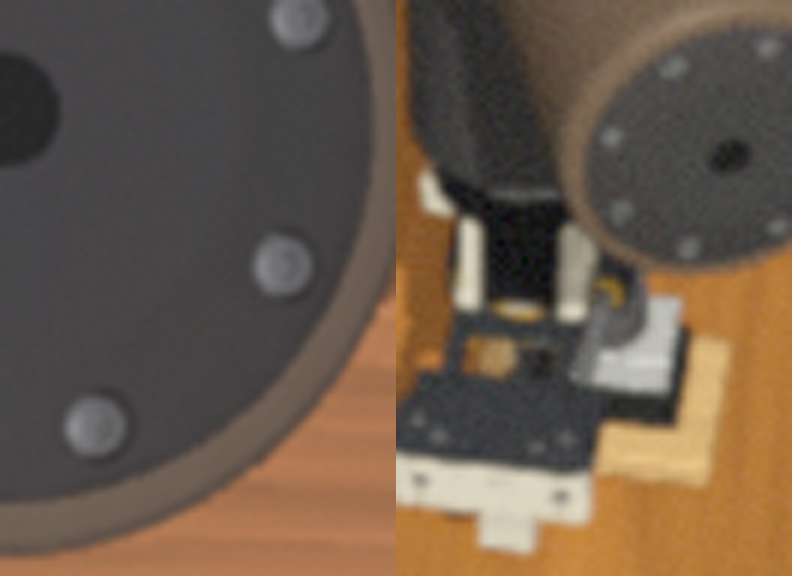

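The arm hides the stack in both views: a flange in the top view, the gripper at about (510,370) in the side view. I'll move further left.

servo_tool(targets=[{"angular": [0, 0, 0], "xyz": [0, 3, 0], "claw": 6.0}, {"angular": [0, 0, 0], "xyz": [0, 4.5, 0], "claw": 6.0}, {"angular": [0, 0, 0], "xyz": [0, 4.5, 0], "claw": 6.0}, {"angular": [0, 0, 0], "xyz": [0, 4.5, 0], "claw": 6.0}, {"angular": [0, 0, 0], "xyz": [0, 4.5, 0], "claw": 6.0}, {"angular": [0, 0, 0], "xyz": [0, 4.5, 0], "claw": 6.0}, {"angular": [0, 0, 0], "xyz": [0, 4, 0], "claw": 6.0}, {"angular": [0, 0, 0], "xyz": [0, 2, 0], "claw": 6.0}, {"angular": [0, 0, 0], "xyz": [0, 0, 0], "claw": 6.0}])

```text
t: 35.55
eef_pos: [0.4971, 0.273, 0.2178]
ee_rot: [-3.14, -0.0, 3.09]
force: [-0.2, 0.1, 0.4]
width: 0.0601
gripper_force: 0.0
```

Run:
```python
from h import *
o=[]
for v in('top','side'):
    f=grab(v); p=proj(f,[.466,-.302,.08]).astype(int); y0=max(p[1]-48,0); o.append(cv2.resize(f['color'][y0:y0+96,p[0]-33:p[0]+33],(396,576),interpolation=cv2.INTER_CUBIC))
    print(v, (proj(f,[.4664,-.3026,.136])-[p[0]-33,y0])*6)
cv2.imwrite('pics/end2.png',np.hstack(o))
```

```text
top [272.08923729 292.28926381]
side [202.22308126 203.00779843]
```

View pics/end2.png

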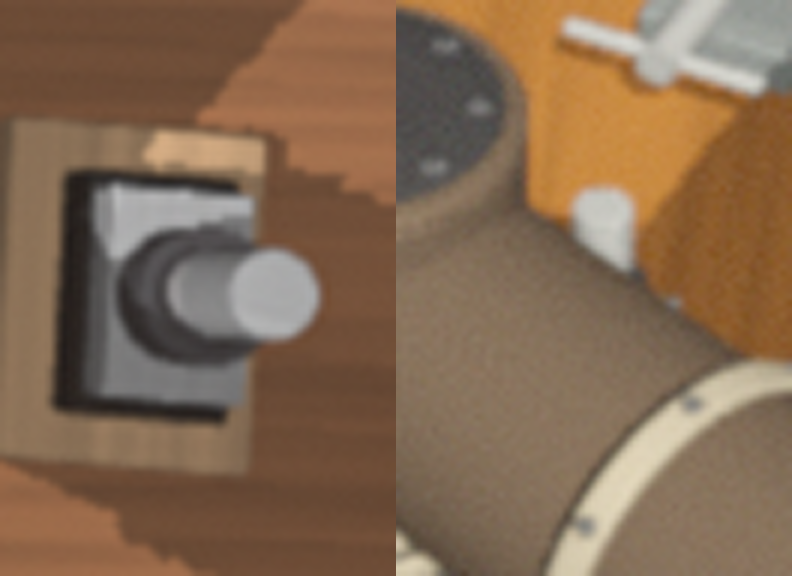

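The pusher stands upright. Its top centre is at (275,294) in the top crop, against an expected (272,292). The side crop shows it at (604,203) against (598,203), so it is centred within about 1 mm.

```bash
python3 -c "
from station import order; print(order.job_done())"
```

```text
the job is handed in; nothing more can be done
None
```

I built the stack as asked — pad, block, die, ring, pusher — each within about 1 mm of centre by the cameras, left the slim rings alone, and handed the job in at about 36 s; no verdict was returned.

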